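Take the filter head out of service

TASK

The filter head is going out of service: first shut its valve, turning the knob clockwise to the stop. Then draw every filter cartridge out of its port by pulling up its sprung collar, and put the cartridges, standing or lying, in the wooden tray. Once they are all in the tray, turn the blanking plate to match the four studs, slide it down until it lies flush on the head, and let go; leave the other things on the bench where they are.

Things in the scene. Friction and masses are not known exactly. Their poses are not given: they have to be found in the camera images.
- cart0: Filter cartridge (None if absent), 126 mm tall, 0.25 kg. Origin: centre of its flat underside, z along it to the cap. Heights from there: round stem, 30 mm diameter, to 40; square shoulder 48 x 48, 40-48; neck 28 diameter; ribbed steel collar 42 diameter, 62-92; black cap 33 diameter, 110-126. Starts in the head's port at 0 degrees, origin 40 below the head's top, any yaw. Can stand by itself
- mid0 (a point): On the axis of cart0, 63 mm above its origin. Two pawls on its stem lock it under the head's top plate; pulled by cap or neck it stays locked. Grip its sprung collar (77 mm above the origin) and pull straight up: it slides 14 mm towards the cap (spring 4 to 8 N), the pawls go in, and on pulling further (up to 20 N) the cartridge comes out. Let go, the collar springs back
- cart1: Filter cartridge (None if absent), 126 mm tall, 0.25 kg. Origin: centre of its flat underside, z along it to the cap. Heights from there: round stem, 30 mm diameter, to 40; square shoulder 48 x 48, 40-48; neck 28 diameter; ribbed steel collar 42 diameter, 62-92; black cap 33 diameter, 110-126. Starts in the head's port at 90 degrees, origin 40 below the head's top, any yaw. Can stand by itself
- mid1 (a point): On the axis of cart1, 63 mm above its origin. Two pawls on its stem lock it under the head's top plate; pulled by cap or neck it stays locked. Grip its sprung collar (77 mm above the origin) and pull straight up: it slides 14 mm towards the cap (spring 4 to 8 N), the pawls go in, and on pulling further (up to 20 N) the cartridge comes out. Let go, the collar springs back
- cart2: Filter cartridge (None if absent), 126 mm tall, 0.25 kg. Origin: centre of its flat underside, z along it to the cap. Heights from there: round stem, 30 mm diameter, to 40; square shoulder 48 x 48, 40-48; neck 28 diameter; ribbed steel collar 42 diameter, 62-92; black cap 33 diameter, 110-126. Starts in the head's port at 180 degrees, origin 40 below the head's top, any yaw. Can stand by itself
- mid2 (a point): On the axis of cart2, 63 mm above its origin. Two pawls on its stem lock it under the head's top plate; pulled by cap or neck it stays locked. Grip its sprung collar (77 mm above the origin) and pull straight up: it slides 14 mm towards the cap (spring 4 to 8 N), the pawls go in, and on pulling further (up to 20 N) the cartridge comes out. Let go, the collar springs back
- cart3: Filter cartridge (None if absent), 126 mm tall, 0.25 kg. Origin: centre of its flat underside, z along it to the cap. Heights from there: round stem, 30 mm diameter, to 40; square shoulder 48 x 48, 40-48; neck 28 diameter; ribbed steel collar 42 diameter, 62-92; black cap 33 diameter, 110-126. Starts in the head's port at 270 degrees, origin 40 below the head's top, any yaw. Can stand by itself
- mid3 (a point): On the axis of cart3, 63 mm above its origin. Two pawls on its stem lock it under the head's top plate; pulled by cap or neck it stays locked. Grip its sprung collar (77 mm above the origin) and pull straight up: it slides 14 mm towards the cap (spring 4 to 8 N), the pawls go in, and on pulling further (up to 20 N) the cartridge comes out. Let go, the collar springs back
- head: Filter head, fixed: grey steel box 200 x 200 mm, 90 high, bare steel top. Origin: centre of its underside, z up. In its top: four round ports, 33 mm diameter, centres 54 mm from the middle at 0, 90, 180, 270 degrees from its x axis; four fixed upright studs 92 mm from the middle at 45, 135, 225, 315 degrees. On its +x side a lower block, 75 x 90 mm, 60 high, carries the shut-off valve
- stud0 (a point): Foot of the stud at 45 degrees, on the head's top (90 mm above the table). Studs are 10 mm in diameter and 25 mm tall, the last 7 mm tapering to 4 mm
- stud1 (a point): Foot of the stud at 135 degrees, on the head's top (90 mm above the table). Studs are 10 mm in diameter and 25 mm tall, the last 7 mm tapering to 4 mm
- stud2 (a point): Foot of the stud at 225 degrees, on the head's top (90 mm above the table). Studs are 10 mm in diameter and 25 mm tall, the last 7 mm tapering to 4 mm
- stud3 (a point): Foot of the stud at 315 degrees, on the head's top (90 mm above the table). Studs are 10 mm in diameter and 25 mm tall, the last 7 mm tapering to 4 mm
- valve (a joint): Angle of the black shut-off knob, rad: grows turning clockwise seen from above; 1.4 = stop, shut; starts open at 0 to 0.35 and stays where it is left. Its grip is an upright bar 46 mm long, 14 wide, 32 tall; at 0 the bar lies along the head's x axis
- valve_grip (a point): On the knob's axis at the height to grip the bar, 97 mm above the table (bar top 104); 137.5 mm from the head's middle along its +x axis. Its x axis lies along the bar and turns with it
- blank: Blanking plate, loose, 0.45 kg: square aluminium plate 166 x 166 mm, 8 thick, a through hole near each corner. Origin: centre of underside, z up. Black bar handle on top, 90 long (x), 16 wide (y), 24 to 42 above the underside. Starts flat on the table, any yaw. Any hole fits any stud. Seated, its origin is 90 mm above the table, over the head's middle
- hole0 (a point): Centre of the hole at 45 degrees from the blanking plate's x axis, at its underside; each of the four holes is 15 mm in diameter, 92 mm from the plate's centre, at 45, 135, 225, 315 degrees
- tray: Open wooden tray, fixed, 190 x 190 mm outside, walls 6 mm thick and 30 mm high, floor 6 mm thick. Origin: centre of its underside, z up. The cartridges, standing or lying, go in here
- wash_bottle: Bystander, to be left alone: white wash bottle, 68 mm diameter, 170 mm tall; origin at the centre of its underside
- jar: Bystander, to be left alone: glass jar with brass lid, 80 mm diameter, 100 mm tall; origin at the centre of its underside
- reagent: Bystander, to be left alone: brown glass bottle with blue cap, 64 mm diameter, 130 mm tall; origin at the centre of its underside
- wood_block: Bystander, to be left alone: dark wooden block 100 x 70 x 55 mm; origin at the centre of its underside
- beaker: Bystander, to be left alone: small glass beaker, 64 mm diameter, 80 mm tall; origin at the centre of its underside
- thermo: Bystander, to be left alone: black hand-held meter, 150 x 70 x 30 mm, lying; origin at the centre of its underside

How it is judged:
On the way, in this order (a step that is already met when the one before it is completed fails the run):
1. the valve is shut, knob clockwise to its stop (value of joint valve above 1.25 rad), for 0.2 s.
2. every cartridge is out of the head and lies or stands, let go, in the tray (x of mid0 in the frame of tray between -0.092 and 0.092 m and y of mid0 in the frame of tray between -0.092 and 0.092 m and z of each of mid0, mid1, mid2, mid3 in the frame of tray below 0.085 m and linear speed of each of cart0, cart1, cart2, cart3 below 0.03 m/s and contact force between each of cart0, cart1, cart2, cart3 and the fingers below 0.2 N and x of mid1 in the frame of tray between -0.092 and 0.092 m and y of mid1 in the frame of tray between -0.092 and 0.092 m and x of mid2 in the frame of tray between -0.092 and 0.092 m and y of mid2 in the frame of tray between -0.092 and 0.092 m and x of mid3 in the frame of tray between -0.092 and 0.092 m and y of mid3 in the frame of tray between -0.092 and 0.092 m), for 0.2 s.
3. the blanking plate is on the four studs, flush on the head (height (world z) of blank between 0.086 and 0.0935 m and horizontal distance between blank and head below 0.006 m and angle between blank's own z axis and vertical below 0.05 rad and (horizontal distance between hole0 and stud0 below 0.006 m or horizontal distance between hole0 and stud1 below 0.006 m or horizontal distance between hole0 and stud2 below 0.006 m or horizontal distance between hole0 and stud3 below 0.006 m)), for 0.2 s.
At the end, for the whole second after the job is handed in: Valve past 1.25 of its 1.4 rad; the middle of every cartridge present inside the tray walls, under 85 mm above the tray underside, at rest; the plate at rest on the four studs, underside within about 3.5 mm of the top of the head, centred within 6 mm, level within 0.05 rad; all let go (all of step 2 and all of step 3 and value of joint valve above 1.25 rad and linear speed of blank below 0.02 m/s and contact force between blank and the fingers below 0.2 N); the robot touches nothing.
It fails at once if a cartridge is drawn out while the valve is not shut (not (value of joint valve above 1.25 rad) and height (world z) of any of cart0, cart1, cart2, cart3 above 0.1 m).
It fails at once if a bystander is pushed more than 4 cm or knocked over (distance of any of wash_bottle, jar, reagent, wood_block, beaker, thermo from where it was at the start of the episode above 0.04 m or angle between any of wash_bottle, jar, reagent, wood_block, beaker, thermo's own z axis and vertical above 0.5 rad).
Of cart0, cart1, cart2, cart3 only 3 to 4 are there at a start; the rules pass over those that are not, and their reading is None.
At some moment in a run one of blank may be knocked a few centimetres aside while the robot is not near it.
Once in a run the grip may slacken for a moment while it holds something.
It also fails if it takes over 208 s, if anything falls off the work surface, if the arm or the gripper's body presses on something with over 40 N, if the wrist force passes 120 N, or if a joint passes its speed limit or range.

ROBOT

A 6-joint arm with a two-finger parallel gripper is mounted at the origin on the work surface. World frame = base frame: x ahead of the robot, y to its left, z up, the work surface at z = 0. Lengths are in m, angles in rad, forces in N, time in s.
With the tool pointing down it reaches from about 0.325 to 0.9 m from the base axis. Payload 6.1 kg.
Tool frame: the origin (TCP) lies midway between the tips of the shut fingers; the grasp point (between the pads) lies 19 mm behind it; z points along the fingers, y is the line along which they close (so a half turn about z gives the same grasp; the last joint's range is limited). The gripper opens to 85 mm and grips with 20 to 120 N. Pads are 22 mm wide; open, the fingers measure 114 mm over their backs; the gripper's body (76 mm by 85 mm) begins 54 mm behind the grasp point. The pads swing forward as they close: fully open they stand 13 mm farther back than shut.
Start: joints at [-1.267, 0.22, 1.526, -0, 1.395, -0.126], TCP at [0.26, -0.568, 0.231] pointing down, gripper open.
Joint ranges: [-2.98, 2.98], [-0.91, 2.08], [0.09, 2.57], [-1.24, 4.39], [0.2, 2.65], [-2.68, 2.68]. Speed limits (rad/s): [2.57, 2.57, 3.01, 3.14, 3.14, 3.14].

INTERFACE

Orientations are given as [roll, pitch, yaw] about the fixed x, y, z axes, in that order (R = Rz(yaw) Ry(pitch) Rx(roll)).
In Python, from plant import movep, move_l, set_joints, gripper_to, hold, inverse_kinematics, observe, get_image, get_calibration, Unreachable, job_done gives the robot as it stands. Calls block until the motion is done:
- movep(position, orientation): joint-space move of the TCP to a pose.
- move_l(position, feed=0.15, rotation=None, max_force=None): straight line of the TCP; rotation=None keeps the orientation; feed is the mean speed in m/s. With max_force (N) it stops when the force on the tool has changed by that much, and returns True; else False.
- set_joints(angles): joint-space move.
- gripper_to(opening, f_grip=None): finger opening in m; f_grip is the grip in N (None keeps the last); returns when the fingers have stopped.
- hold(seconds).
- inverse_kinematics(position, orientation): joint angles nearest the present ones, or None.
- observe(): the state.
- get_image(name): name is "side" or "top"; returns (picture, depth): 420x560x3 uint8, red, green, blue; 420x560 float32, m along the optical axis (not along the pixel's ray), 0 where there is no reading.
- get_calibration(name): a dict with "intrinsics" (3x3 intrinsics, pixels), "world_from_camera" (4x4, takes a point from camera to world coordinates). Camera axes: x right, y down, z forward; pixel columns grow to the right and rows downward; lengths in m; the calibration is good to about 2 mm. A picture is of the moment at which its call begins. get_calibration takes no time and is no camera call.
A pose or a line that the arm cannot do raises Unreachable and nothing moves.
- job_done(): hands the job in; it is judged then, once.
The state is a dict: "time_s": time; "q": joint angles; "joint_velocities": joint speeds; "joint_torque": joint torques, N m; "eef_pos": TCP position; "tcp_rot": TCP orientation; "ft_force": force on the tool from outside, world axes, zero at the start; "torque": the same for the moment, N m; "opening": finger opening in m; "grasp_force": force on a finger pad.
Only numpy, scipy, OpenCV 4.12 (cv2) and the standard library are available. Lean on these libraries where they do the work, as an engineer would, in place of code of your own. Each camera call takes 0.05 s, during which the arm holds its last target. There are 200 camera calls.

## Working session

There is one attempt and no reset: what is moved stays moved. The work goes in short steps, each a Python script; the robot and the scene stay as the last script left them, time stands still between calls to the robot, and variables do not carry over. Pictures are saved under pics/ and viewed, at most 14 in all, crops included, and the job is handed in when it is done.

```bash
ls; mkdir -p pics; python3 - <<'E'
from plant import *
import cv2,numpy as np
for n in ("top","side"):
    im,d=get_image(n); cv2.imwrite(f"pics/{n}0.png",im[...,::-1]); np.save(f"pics/{n}0.npy",d)
    c=get_calibration(n); print(n,np.round(c["intrinsics"],1).tolist(),np.round(c["world_from_camera"],3).tolist())
o=observe(); print(o)
E
```

```text
pics
top [[503.8, 0.0, 294.1], [0.0, 503.8, 212.4], [0.0, 0.0, 1.0]] [[0.019, -0.996, 0.088, 0.444], [-0.999, -0.021, -0.024, 0.087], [0.026, -0.087, -0.996, 1.346], [0.0, 0.0, 0.0, 1.0]]
side [[463.5, 0.0, 273.9], [0.0, 463.5, 208.8], [0.0, 0.0, 1.0]] [[0.981, -0.14, 0.135, 0.444], [-0.194, -0.764, 0.616, -0.607], [0.017, -0.63, -0.776, 0.97], [0.0, 0.0, 0.0, 1.0]]
{'time_s': 0.1, 'q': array([-1.26707736e+00,  2.21178423e-01,  1.52750703e+00,  5.54722774e-05,
        1.39469555e+00, -1.26137880e-01]), 'joint_velocities': array([ 1.08229992e-03, -3.08084201e-05, -2.10184786e-03, -1.04424877e-03,
        1.64693715e-04,  1.72505629e-04]), 'joint_torque': array([ 1.16099591e-04, -4.98244429e+01, -3.90546978e+01, -1.32562241e-04,
        5.68040879e-03, -3.18573562e-06]), 'eef_pos': array([ 0.2602897 , -0.56761844,  0.23028386]), 'tcp_rot': array([-3.13982538e+00, -2.79144291e-04,  4.29846832e-01]), 'ft_force': array([-0.45963429,  0.03556413,  0.91085385]), 'torque': array([ 0.0424689 ,  0.00732694, -0.00962805]), 'grasp_force': 0.0, 'opening': 0.0854483582843602}
```

View pics/top0.png

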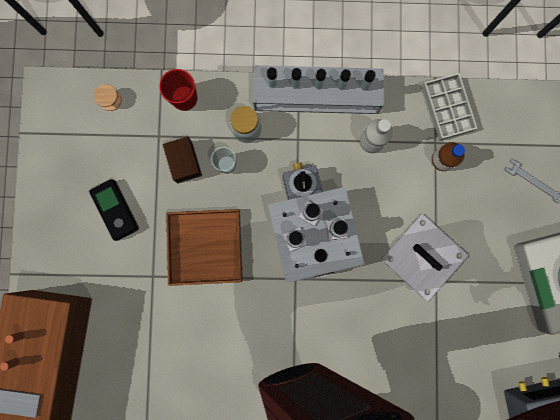

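View pics/side0.png

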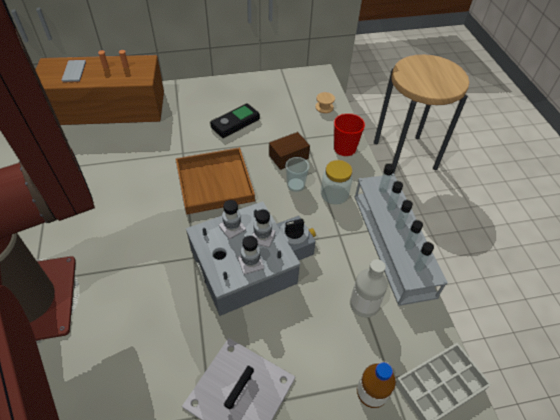

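The top view shows three cartridges, at (313,211), (295,238) and (340,228), with an empty port at (320,256). The knob is at (302,182), the tray at (205,247) and the plate at (427,257) with its handle running diagonally. The side view agrees, with its empty port at (219,253).

```bash
cat > h.py <<'E'
from plant import *
import cv2,numpy as np
def cloud(n,d):
    c=get_calibration(n);K=c["intrinsics"];T=c["world_from_camera"]
    v,u=np.mgrid[0:420,0:560]
    P=np.stack([(u-K[0,2])/K[0,0]*d,(v-K[1,2])/K[1,1]*d,d],-1)
    return P@T[:3,:3].T+T[:3,3]
def ray(n,u,v,z):
    c=get_calibration(n);K=c["intrinsics"];T=c["world_from_camera"]
    r=T[:3,:3]@np.array([(u-K[0,2])/K[0,0],(v-K[1,2])/K[1,1],1]);o=T[:3,3]
    return (o+r*(z-o[2])/r[2])[:2]
def rect(P,mask):
    p=P[mask][:,:2].astype(np.float32); r=cv2.minAreaRect(p); return r,len(p)
E
python3 - <<'E'
from h import *
d=np.load("pics/top0.npy");P=cloud("top",d);z=P[...,2]
v,u=np.mgrid[0:420,0:560]
def box(a,b,c,e):return (u>=a)&(u<=c)&(v>=b)&(v<=e)
print("table z",np.median(z[box(380,320,440,345)]),np.median(z[box(250,200,262,260)]))
hd=box(255,150,370,290)
print("head top z",np.median(z[hd&(z>.075)&(z<.1)]),rect(P,hd&(z>.082)&(z<.098)))
print("valve block",rect(P,box(275,160,325,198)&(z>.05)&(z<.07)))
print("knob bar",rect(P,box(280,165,325,200)&(z>.098)&(z<.112)),)
t=box(155,200,250,295);print("tray",rect(P,t&(z>.022)&(z<.04)),np.median(z[box(190,235,220,260)]))
pl=box(380,205,475,305);print("plate",rect(P,pl&(z>.005)&(z<.015)),"handle",rect(P,pl&(z>.03)&(z<.055)),np.median(z[pl&(z>.03)]))
for a,b in((313,211),(295,238),(340,228)):
    m=box(a-16,b-22,a+16,b+16); zm=z[m].max();print("cap",zm,P[m&(z>.20)][:,:].mean(0),(m&(z>.2)).sum())
n=0
for nm,bx in dict(wash=(355,110,395,155),jar=(222,98,265,140),reag=(425,135,470,175),block=(160,132,205,187),beaker=(207,142,240,177),meter=(85,175,142,243),rack=(248,60,390,115)).items():
    m=box(*bx)&(z>.02);q=P[m];print(nm,q.min(0).round(3),q.max(0).round(3))
# zooms
im=cv2.imread("pics/top0.png")
cv2.imwrite("pics/z1.png",cv2.resize(im[155:305,255:475],None,fx=3.6,fy=3.6,interpolation=cv2.INTER_CUBIC))
E
```

```text
table z 0.0003134647124138912 2.500154263151977e-05
head top z 0.09046619125238686 (((0.5268942713737488, 0.007340282201766968), (0.2533359229564667, 0.2004612386226654), 14.399164199829102), 5261)
valve block (((0.6359637379646301, 0.03535354137420654), (0.07231595367193222, 0.09047960489988327), 14.599431991577148), 658)
knob bar (((0.6203067302703857, 0.0270940363407135), (0.07468773424625397, 0.029142094776034355), 31.28363037109375), 100)
tray (((0.46521955728530884, 0.2886032462120056), (0.19039423763751984, 0.19051136076450348), 3.914907693862915), 729) 0.0062161555635823484
plate (((0.4550963342189789, -0.3059409260749817), (0.2637558579444885, 0.2601121664047241), 0.9775086045265198), 3458) handle (((0.44998815655708313, -0.29588431119918823), (0.08936256915330887, 0.017392614856362343), 48.42912292480469), 233) 0.042192314209386184
cap 1.3459668827548916 [0.44353958 0.08710799 1.34596688] 6
cap 1.3459668827548916 [0.44353958 0.08710799 1.34596688] 5
cap 1.3459668827548916 [0.44353958 0.08710799 1.34596688] 13
wash [ 0.444 -0.186  0.02 ] [0.842 0.087 1.346]
jar [0.444 0.087 0.02 ] [0.851 0.226 1.346]
reag [ 0.444 -0.376  0.021] [0.779 0.087 1.346]
block [0.444 0.087 0.02 ] [0.749 0.398 1.346]
beaker [0.444 0.087 0.02 ] [0.719 0.27  1.346]
meter [0.444 0.087 0.02 ] [0.638 0.59  1.346]
rack [ 0.444 -0.17   0.021] [0.94  0.178 1.346]
```

View pics/z1.png

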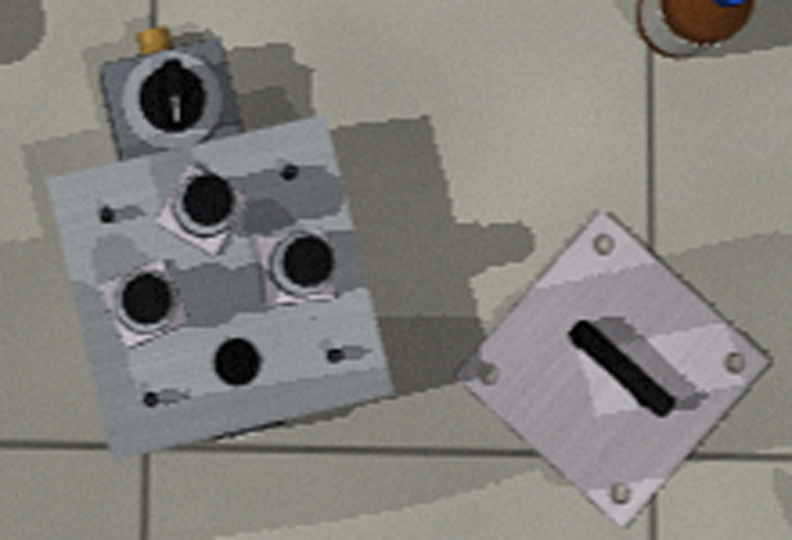

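```bash
cat >> h.py <<'E'
def fit(model,meas):
    A=np.array(model,float);B=np.array(meas,float);a=A-A.mean(0);b=B-B.mean(0)
    th=np.arctan2((a[:,0]*b[:,1]-a[:,1]*b[:,0]).sum(),(a*b).sum())
    R=np.array([[np.cos(th),-np.sin(th)],[np.sin(th),np.cos(th)]]);t=B.mean(0)-R@A.mean(0)
    return t,th,np.linalg.norm(A@R.T+t-B,axis=1)*1e3
sq=[(.092*np.cos(a),.092*np.sin(a)) for a in np.deg2rad([45,135,225,315])]
E
python3 - <<'E'
from h import *
g=lambda a,b,z:ray("top",255+(a+.5)/3.6-.5,155+(b+.5)/3.6-.5,z)
print("head studs",*fit(sq,[g(105,213,.113),g(150,399,.113),g(334,355,.113),g(289,172,.113)]))
d=np.load("pics/top0.npy");P=cloud("top",d);z=P[...,2];im=cv2.imread("pics/top0.png");v,u=np.mgrid[0:420,0:560]
m=((z>.084)&(z<.096)&(u>255)&(u<370)&(v>150)&(v<290)).astype(np.uint8)
m=cv2.morphologyEx(m,cv2.MORPH_OPEN,np.ones((3,3)));n,l,s,c=cv2.connectedComponentsWithStats(m);k=1+s[1:,4].argmax()
q=P[(l==k)];q=q[:,:2].astype(np.float32);print("head rect",cv2.minAreaRect(q))
print("port180",g(237,362,.09))
for a,b in((208,201),(146,298),(303,262)):print("cap",g(a,b,.176))
r=fit(sq,[g(*p,.008) for p in((604,244),(489,374),(620,492),(735,362))]);print("plate",r)
k=(im.max(2)<60)&(z>.095)&(z<.115)&(u>285)&(u<322)&(v>165)&(v<198);print("knob",k.sum(),cv2.minAreaRect(P[k][:,:2].astype(np.float32)))
E
```

```text
head studs [0.50114054 0.00321598] 0.25080779298288597 [0.24339703 1.08770319 0.70407504 1.29775081]
head rect ((0.5015292763710022, 0.000837862491607666), (0.20042680203914642, 0.20044896006584167), 14.41485595703125)
port180 [ 0.44875822 -0.01119343]
cap [0.55209465 0.01587468]
cap [0.48841469 0.05491968]
cap [ 0.51374268 -0.04634387]
plate (array([ 0.4502388 , -0.29573591]), np.float64(-0.7211424930649912), array([0.27759135, 0.5656914 , 0.83696608, 0.01254074]))
knob 85 ((0.6336175799369812, 0.035348325967788696), (0.044394660741090775, 0.014262118376791477), 5.364414691925049)
```

```bash
cat >> h.py <<'E'
pi=np.pi
HC=np.array([.5013,.002]);HY=.252
def hw(x,y):
    c,s=np.cos(HY),np.sin(HY);return HC+np.array([c*x-s*y,s*x+c*y])
def rot(yaw):return [pi,0,(yaw+pi)%(2*pi)-pi]
def st(t=""):
    o=observe();print(t,"t%.1f"%o["time_s"],o["eef_pos"].round(4),"yaw%.3f"%o["tcp_rot"][2],"F",o["ft_force"].round(1),"Tz%.2f"%o["torque"][2],"open%.4f"%o["opening"],"g%.1f"%o["grasp_force"],"q6 %.2f"%o["q"][5]);return o
E
python3 - <<'E'
from h import *
p=hw(.1375,0);y0=pi+.094
movep([*p,.25],rot(y0));gripper_to(.05,40);st("above")
move_l([*p,.080],.1,max_force=15);st("down")
gripper_to(0,40);st("grip")
for a in np.linspace(0,1.30,9)[1:]:
    move_l([*p,.080],.1,rotation=rot(y0-a));
    st("turn")
hold(.3);st("end")
im,d=get_image("top");cv2.imwrite("pics/v1.png",im[...,::-1])
E
```

```text
above t3.1 [0.6345 0.0361 0.25  ] yaw-3.048 F [-0.4  0.5  0.2] Tz0.03 open0.0499 g0.0 q6 -1.73
down t4.9 [0.635  0.0363 0.0808] yaw-3.048 F [ 0.5 -0.6 -0.5] Tz-0.01 open0.0501 g0.0 q6 -1.73
grip t5.3 [0.6346 0.0366 0.0805] yaw-3.047 F [-1.   1.6  2.6] Tz0.00 open0.0130 g40.3 q6 -1.73
turn t5.6 [0.6346 0.0368 0.0804] yaw3.076 F [-1.3  3.9  4.9] Tz-0.08 open0.0132 g40.5 q6 -1.57
turn t5.9 [0.6346 0.0369 0.0805] yaw2.916 F [-1.6  4.7  5.5] Tz-0.08 open0.0134 g40.6 q6 -1.41
turn t6.2 [0.6347 0.0372 0.0805] yaw2.753 F [-1.2  4.8  5. ] Tz-0.06 open0.0134 g40.6 q6 -1.25
turn t6.6 [0.6348 0.0373 0.0805] yaw2.591 F [-2.   6.4  5.3] Tz-0.02 open0.0130 g40.6 q6 -1.09
turn t6.9 [0.6349 0.0375 0.0805] yaw2.428 F [-0.9  6.8  4.7] Tz-0.05 open0.0130 g40.5 q6 -0.92
turn t7.2 [0.635  0.0377 0.0805] yaw2.266 F [-0.8  7.3  4.7] Tz-0.02 open0.0131 g40.5 q6 -0.76
turn t7.5 [0.6352 0.0378 0.0805] yaw2.103 F [0.4 7.5 3.1] Tz-0.04 open0.0130 g40.4 q6 -0.60
turn t7.8 [0.6353 0.0378 0.0805] yaw1.944 F [1.1 8.5 2.8] Tz1.31 open0.0134 g53.8 q6 -0.44
end t8.1 [0.6353 0.0378 0.0805] yaw1.944 F [0.6 7.7 3. ] Tz1.36 open0.0130 g53.6 q6 -0.44
```

```bash
sed -i 's/HC=.*/HC=np.array([.5013,.003])/' h.py; cat >> h.py <<'E'
TC=np.array([.4652,.2886]);TY=.068
def pull(x,y):
    p=hw(x,y);r=rot(HY+pi/2)
    movep([*p,.26],r);gripper_to(.062,80)
    hit=move_l([*p,.109],.1,max_force=12);st("down %s"%hit)
    gripper_to(0,80);st("grip")
    move_l([*p,.125],.04);st("collar up")
    move_l([*p,.20],.06);st("out");move_l([*p,.29],.15);return st("lifted")
def place(tx,ty):
    c,s=np.cos(TY),np.sin(TY);p=TC+np.array([c*tx-s*ty,s*tx+c*ty]);r=rot(TY+pi/2)
    movep([*p,.29],r);move_l([*p,.085],.15);st("over tray")
    hit=move_l([*p,.060],.03,max_force=4);st("set %s"%hit)
    gripper_to(.06);hold(.2);move_l([*p,.26],.12);st("released")
def snap(n,f):
    im,d=get_image(n);cv2.imwrite("pics/"+f,im[...,::-1]);return im,d
E
python3 - <<'E'
from h import *
p=observe()["eef_pos"]
gripper_to(.045);move_l([p[0],p[1],.26],.15);st("valve left")
o=pull(0,.054);snap("side","c1.png")
E
```

```text
valve left t9.9 [0.6346 0.0378 0.2585] yaw1.936 F [-0.5  0.4  0. ] Tz-0.04 open0.0448 g0.0 q6 -0.43Traceback (most recent call last):
  File "<stdin>", line 4, in <module>
  File "h.py", line 29, in pull
    p=hw(x,y);r=rot(HY+pi/2)
  File "h.py", line 23, in hw
    c,s=np.cos(HY),np.sin(HY);return HC+np.array([c*x-s*y,s*x+c*y])
               ^^
NameError: name 'HY' is not defined. Did you mean: 'HC'?
```

My sed edit dropped the HY definition, so I'm putting it back.

```bash
sed -i 's/^HC=.*/HC=np.array([.5013,.003]);HY=.252/' h.py
python3 - <<'E'
from h import *
o=pull(0,.054);snap("side","c1.png")
E
```

```text
down False t12.5 [0.4884 0.0553 0.1097] yaw1.823 F [-0.7  0.2  0.6] Tz-0.03 open0.0621 g0.0 q6 -0.30
grip t12.8 [0.4886 0.0553 0.11  ] yaw1.823 F [-0.7  1.1  5.5] Tz0.02 open0.0402 g80.4 q6 -0.30
collar up t13.4 [0.4874 0.0553 0.1245] yaw1.823 F [ 1.8 -0.2 -8.1] Tz0.00 open0.0399 g81.5 q6 -0.30
out t14.8 [0.4875 0.0553 0.1994] yaw1.823 F [-0.4  0.  -2.5] Tz-0.00 open0.0401 g84.9 q6 -0.30
lifted t15.5 [0.4873 0.0553 0.2888] yaw1.823 F [-0.1  0.3 -3.1] Tz0.06 open0.0405 g84.9 q6 -0.30
```

View pics/c1.png

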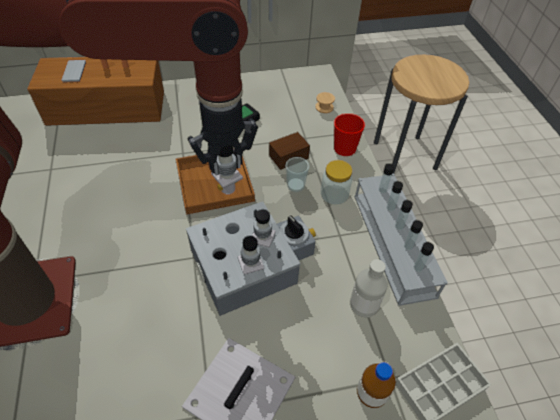

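The cartridge hangs in the fingers at (227,165), its port at (232,228) is empty and the knob has turned. Next I set it down and look at it.

```bash
python3 - <<'E'
from h import *
place(0,.056)
o=pull(.054,0)
im,d=snap("top","t2.png")
if o["ft_force"][2]<-1.5 and o["opening"]>.035: place(0,0); snap("side","s2.png")
E
```

```text
over tray t18.2 [0.4622 0.3449 0.0862] yaw1.639 F [ 1.3  0.7 -2. ] Tz-0.02 open0.0404 g85.0 q6 0.44
set True t18.8 [0.4612 0.3444 0.0661] yaw1.639 F [-0.1  0.   5.5] Tz-0.04 open0.0400 g85.6 q6 0.44
released t21.1 [0.461  0.3442 0.259 ] yaw1.639 F [-1.   0.5  0.4] Tz-0.01 open0.0599 g0.0 q6 0.44
down False t24.3 [0.5542 0.0164 0.1098] yaw1.823 F [-0.5  0.5  0.4] Tz0.01 open0.0619 g0.0 q6 -0.36
grip t24.6 [0.5543 0.0165 0.11  ] yaw1.823 F [-1.4 -0.5  5.7] Tz0.00 open0.0404 g80.6 q6 -0.36
collar up t25.2 [0.5532 0.0165 0.1245] yaw1.823 F [ 1.8 -0.1 -7.3] Tz-0.02 open0.0403 g81.6 q6 -0.36
out t26.6 [0.5532 0.0165 0.1994] yaw1.823 F [-0.4  0.6 -2.2] Tz0.03 open0.0405 g83.3 q6 -0.36
lifted t27.3 [0.5531 0.0165 0.2888] yaw1.823 F [-0.1  1.  -2.1] Tz-0.02 open0.0398 g83.3 q6 -0.36
over tray t30.0 [0.466  0.2889 0.0861] yaw1.639 F [ 0.1  0.  -2.1] Tz-0.00 open0.0402 g83.3 q6 0.34
set True t30.5 [0.4656 0.2882 0.0729] yaw1.639 F [ 0.3 -1.4  3.7] Tz0.01 open0.0397 g84.0 q6 0.34
released t32.8 [0.4648 0.2884 0.259 ] yaw1.639 F [-0.9  0.6 -0.8] Tz0.00 open0.0600 g0.0 q6 0.34
```

View pics/s2.png

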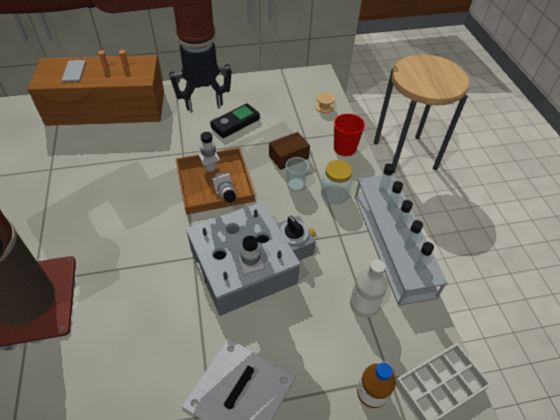

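The first cartridge stands at (208,150). The second toppled and lies at (225,187), probably because its square shoulder landed on the first one's. I'll check where it lies from above.

```bash
python3 - <<'E'
from h import *
movep([.5,0,.33],rot(HY+pi/2));im,d=snap("top","t3.png")
cv2.imwrite("pics/t3c.png",cv2.resize(im[200:295,155:255,::-1],None,fx=5,fy=5,interpolation=cv2.INTER_CUBIC))
P=cloud("top",d);z=P[...,2];v,u=np.mgrid[0:420,0:560]
m=(u>155)&(u<262)&(v>190)&(v<295)&(z>.032)&(d>0)
n,l,s,c=cv2.connectedComponentsWithStats(m.astype(np.uint8))
for k in range(1,n):
    if s[k,4]>20:
        q=P[l==k];print(s[k],q.min(0).round(3),q.max(0).round(3),q.mean(0).round(3))
E
```

```text
[201 229  49  21 649] [0.46  0.17  0.032] [0.512 0.295 0.082] [0.489 0.228 0.056]
[168 238  25  22 397] [0.432 0.313 0.032] [0.486 0.379 0.138] [0.459 0.335 0.096]
```

View pics/t3c.png

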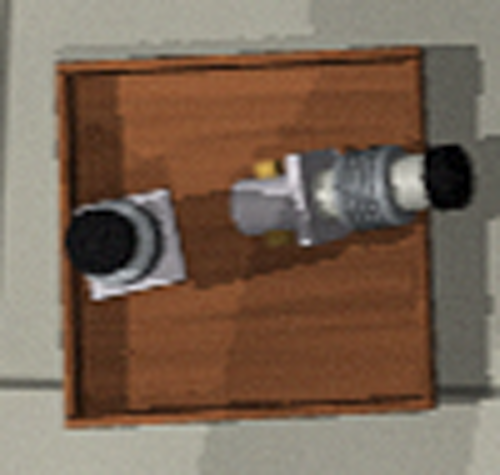

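The toppled one lies leaning on the -y wall. Its middle, at about (0.488, 0.232), is well inside the tray and low, so it can stay. The third goes in the clear -x half.

```bash
python3 - <<'E'
from h import *
o=pull(0,-.054)
if o["ft_force"][2]<-1.3 and o["opening"]>.035: place(-.052,-.012)
movep([.5,0,.36],rot(.85))
im,d=snap("top","t4.png")
cv2.imwrite("pics/t4c.png",cv2.resize(im[155:310,155:475,::-1],None,fx=2.5,fy=2.5,interpolation=cv2.INTER_CUBIC))
P=cloud("top",d);z=P[...,2];v,u=np.mgrid[0:420,0:560]
pl=(u>370)&(u<485)&(v>195)&(v<320)
print("handle",rect(P,pl&(z>.03)&(z<.055)))
E
```

```text
down False t36.3 [ 0.5153 -0.0494  0.1097] yaw1.823 F [ 0.4 -0.7  0.2] Tz-0.00 open0.0616 g0.0 q6 -0.50
grip t36.6 [ 0.5155 -0.0494  0.11  ] yaw1.823 F [-0.8  1.   5.4] Tz-0.02 open0.0404 g80.5 q6 -0.50
collar up t37.2 [ 0.5144 -0.0492  0.1245] yaw1.823 F [ 1.9 -1.3 -7.7] Tz-0.03 open0.0402 g81.7 q6 -0.50
out t38.6 [ 0.5144 -0.0492  0.1994] yaw1.823 F [ 0.6  0.3 -2.3] Tz-0.03 open0.0403 g82.4 q6 -0.50
lifted t39.4 [ 0.5143 -0.0492  0.2889] yaw1.823 F [ 0.5  0.4 -2.8] Tz0.00 open0.0401 g82.4 q6 -0.50
over tray t42.1 [0.4149 0.2734 0.086 ] yaw1.639 F [-0.5 -0.3 -1.5] Tz-0.00 open0.0403 g82.4 q6 0.36
set True t42.8 [0.414  0.2731 0.066 ] yaw1.639 F [-1.8 -0.7  6.1] Tz-0.02 open0.0400 g83.0 q6 0.36
released t45.1 [0.4137 0.2729 0.2591] yaw1.639 F [-0.2 -0.7 -0.7] Tz-0.01 open0.0602 g0.0 q6 0.36
handle (((0.4498767554759979, -0.2953900396823883), (0.08958911895751953, 0.016942285001277924), 48.942222595214844), 235)
```

View pics/t4c.png

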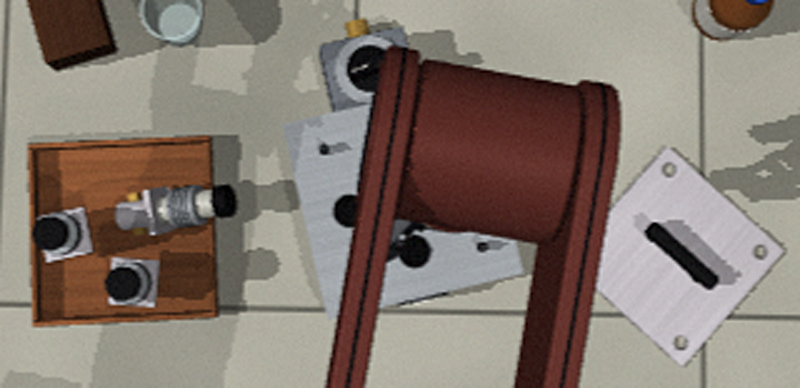

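All three cartridges are in the tray, the standing ones at crop positions (58,233) and (125,283). The plate hasn't moved: its handle is at (680,255) in the crop, so I'll pick it up now.

```bash
python3 - <<'E'
from h import *
p=np.array([.4500,-.2956])
movep([*p,.2],rot(.850));gripper_to(.045,100)
print(move_l([*p,.017],.1,max_force=12));st("down")
gripper_to(0,100);st("grip")
move_l([*p,.26],.12);st("lift")
movep([*HC,.26],rot(HY));move_l([*HC,.145],.1);hold(.2);st("over head");snap("side","p1.png")
E
```

```text
False
down t49.9 [ 0.4504 -0.2959  0.0176] yaw0.850 F [-0.2  0.3 -0.2] Tz-0.02 open0.0449 g0.0 q6 -0.01
grip t50.2 [ 0.4501 -0.2957  0.0176] yaw0.850 F [-2.8  1.3  5.8] Tz-0.06 open0.0141 g98.6 q6 -0.01
lift t52.4 [ 0.4497 -0.2954  0.2592] yaw0.850 F [ 0.1 -0.2 -4.2] Tz-0.02 open0.0141 g97.6 q6 -0.01
over head t55.1 [0.5017 0.003  0.1456] yaw0.252 F [-0.5 -0.6 -4.2] Tz0.02 open0.0142 g97.6 q6 1.17
```

View pics/p1.png

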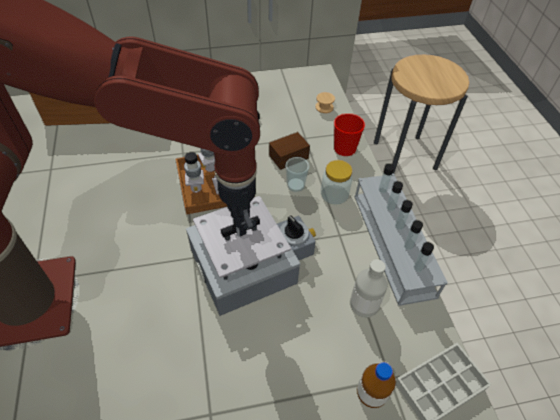

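The plate hangs level over the head and squared to it, with dark spots visible through its holes near (225,267) and (208,224). I'm lowering it now, with a force guard.

```bash
python3 - <<'E'
from h import *
h=move_l([*HC,.1055],.03,max_force=10);o=st("down %s"%h);snap("side","p2.png")
if o["eef_pos"][2]<.111:
    gripper_to(.045);hold(.2);p=observe()["eef_pos"];move_l([p[0],p[1],.26],.12)
    movep([.3,-.45,.3],rot(.43));im,d=snap("top","t5.png");P=cloud("top",d);z=P[...,2];v,u=np.mgrid[0:420,0:560]
    m=(u>255)&(u<375)&(v>190)&(v<290)
    print("plate",rect(P,m&(z>.0955)&(z<.103)),"handle",rect(P,m&(z>.12)&(z<.14)),"handle top",np.median(z[m&(z>.12)&(z<.15)]))
    cv2.imwrite("pics/t5c.png",cv2.resize(im[155:305,155:375,::-1],None,fx=3.6,fy=3.6,interpolation=cv2.INTER_CUBIC))
    st("away")
E
ls pics
```

```text
down True t56.3 [0.5011 0.003  0.1076] yaw0.252 F [ 0.2 -0.7  5.7] Tz-0.00 open0.0143 g98.9 q6 1.17
plate (((0.4992625117301941, 0.0018687695264816284), (0.1951257735490799, 0.19651754200458527), 13.858616828918457), 3492) handle (((0.4987853467464447, 0.0021253880113363266), (0.0890936478972435, 0.016032930463552475), 14.367475509643555), 252) handle top 0.13187479289850712
away t60.2 [ 0.3008 -0.4493  0.2999] yaw0.431 F [-0.7  0.7  0.7] Tz0.02 open0.0450 g0.0 q6 0.01
c1.png
p1.png
p2.png
s2.png
side0.npy
side0.png
t2.png
t3.png
t3c.png
t4.png
t4c.png
t5.png
t5c.png
top0.npy
top0.png
v1.png
z1.png
```

View pics/t5c.png

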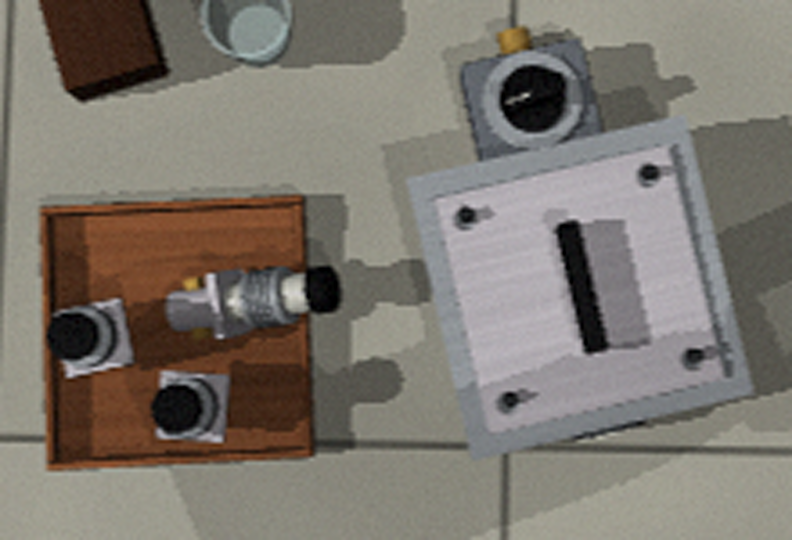

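All four studs stand through the holes. The handle top is at 0.132 m (0.090 + 0.042, so flush), the plate is centred within about 2.5 mm, the knob is across, and the cartridges are in the tray.

```bash
python3 -c "
from plant import *
print(job_done())"
```

```text
the job is handed in; nothing more can be done
None
```

The job is handed in, with no verdict returned: the valve is shut, all three cartridges present are in the tray (one toppled and leans on the tray wall, its middle well inside), and the blanking plate is flush on its four studs and let go.

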